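# Free the baked-in control vial

## Robot

A 6-joint arm with a two-finger parallel gripper is mounted at the origin on the work surface. World frame = base frame: x ahead of the robot, y to its left, z up, the work surface at z = 0. Lengths are in mm, angles in rad, forces in N, time in s.
With the tool pointing down it reaches from about 300 to 775 mm from the base axis. Payload 14.6 kg.
Tool frame: the origin (TCP) lies at the very end of the fingers, on their centre line; the grasp point (between the pads) lies 19 mm behind it; z points along the fingers, y is the line along which they close (so a half turn about z gives the same grasp; the last joint's range is limited). The gripper opens to 94 mm and grips with 3 to 60 N. Pads are 16 mm wide; open, the fingers measure 119 mm over their backs; the gripper's body (75 mm by 177 mm) begins 78 mm behind the grasp point.
Start: joints at [-1.223, 0.3, 1.521, -0, 1.321, -0.067], TCP at [221.646, -503.351, 205.446] pointing down, gripper open.
Joint ranges: [-3.03, 3.03], [-0.79, 2.21], [0.23, 2.52], [-1.04, 4.18], [0, 3.07], [-2.55, 2.55]. Speed limits (rad/s): [2.22, 2.22, 2.57, 3.14, 3.14, 3.14].

## Interface

Orientations are given as [roll, pitch, yaw] about the fixed x, y, z axes, in that order (R = Rz(yaw) Ry(pitch) Rx(roll)).
In Python, from cell import read_state, viewer, manip, models gives the robot as it stands.
- The arm moves only by the tool carry_out, never from a script. Its argument "deltas" is a list of rows, each an object with "dp": the shift along the tool's x, y, z in mm, a list of three; "roll": the turn about the tool's z in degrees; "gripper": the opening, from -1 (shut) to 1 (fully open), so that 0 is half open. In form: [{"dp": [tx, ty, tz], "roll": roll, "gripper": gripper}, ...]. A call has 1 to 12 rows; each row is the pose to reach, as a shift and turn from the pose commanded when the call began, along the tool's axes at that moment; what a row does not reach only later rows make up. A row lasts 1/12 s, in which the tool goes at most 41.7 mm and 7.16 degrees, less where a joint would pass 70% of its speed; a pose out of reach is approached as far as the arm can. A call with a gripper value outside its range is refused whole. The fingers move at their own pace and stop on an object; "newtons" is the grip in N (left out, the last holds). Time passes only in rows, so rows that repeat a pose let the fingers close. It gives the time, the measured TCP pose, the force, the opening and the grip force at its end, in the units of the state.
- read_state(): the state, without advancing time (a new reading comes with each control period).
- viewer.camera(name): name is "scene" or "side" or "wrist"; returns the picture (400x640x3 uint8, red, green, blue); there is no depth.
- viewer.camera_params(name): a dict with "fovy" (degrees; the focal length in pixels is half the picture's height over the tangent of half this angle, whatever the lens; pixels are square), "cx", "cy" (the principal point, pixels), "eye" and "attitude" of the camera in the world; the wrist camera has in their place "T_tool_cam" (4x4, takes a point from camera to tool coordinates, whose origin is the TCP and whose axes are the flange's). Camera axes: x right, y up, looking along -z (the intrinsics and any distortion apply to the point x, -y, -z); pixel columns grow to the right and rows downward; lengths in mm; the calibration is good to about 2 mm. A picture is of the moment at which its call begins: read the wrist's pose just before it. camera_params takes no time and is no camera call.
- manip.sign_off(): hands the job in; it is judged then, once.
Trained networks look in the newest picture that a camera, given by its name, has taken for a name from the list of things; names that differ only in an ending like _2 or _b are one class to them, and where a whole thing is asked for, a point or a joint stands for the part that bears it (a point fixed in the world has none). Each returns a list of dicts, best first, with "p" (0 to 1); they miss things now and then, are a little off and sometimes report something else, mostly with a low value. They report only what shows in the picture. A call takes as long as a camera call. They do not tell look-alikes from the thing itself.
- models.cut_out(camera, label): "region" (400x640 bool, what is visible of it) and "box" ([left, top, right, bottom] in pixels, round what is visible of it).
The state is a dict: "clock": time; "joints": joint angles; "qd": joint speeds; "effort": joint torques, N m; "eef_pos": TCP position; "eef_rot": TCP orientation; "wrist_force": force on the tool from outside, world axes, zero at the start; "moment": the same for the moment, N m; "finger_gap": finger opening in mm; "finger_force": force on a finger pad.
Only numpy, scipy, OpenCV 4.12 (cv2) and the standard library are available. Lean on these libraries where they do the work, as an engineer would, in place of code of your own. Each camera call takes 0.05 s, during which the arm holds its last target. There are 200 camera calls.

## Task

Two vials have baked fast into the lift-out aluminium block of the dry-block heater, and a straight pull would only lift the whole block. Free the purple-capped vial by twisting it back and forth while pulling up gently, so that the block stays down in the heater, then set the vial down gently, upright, on the middle of the chill plate and let go. Leave the white-capped vial in its well.

Things in the scene. Friction and masses are not known exactly. Their poses are not given: they have to be found in the camera images.
- purple_vial: Loose amber glass vial, 40 g, upright in one of two wells. Origin: centre of its underside. Glass 27 mm across; round ribbed purple cap 32 mm across, 58 to 78 mm above the origin: grip it there, any yaw. Its underside starts 32 mm below the block's top face. Crust grips only its lowest 20 mm: dry friction about 19 to 25 N (0.25 to 0.35 N m to turn). Risen 20 mm it is free, 35 mm clear of the well.
- white_vial: Same vial with a white cap, crusted just as fast in the other well, 84 mm from the purple one (centre to centre); which well holds which varies. To be left alone. Origin: centre of its underside.
- block (a joint): Lift of the aluminium block (106 x 186 x 42 mm, 0.8 kg) in m; 0 = fully down. It only slides up, held by its weight (8 N), and sinks back. Its top is 10 mm above the fixed white heater (200 x 260 mm, 75 mm high). Friction acts against the slip: a vial turning at 0.7 rad/s or more while rising up to 3 mm/s, say swings of 1.2 rad each gaining 4 mm, resists the pull with a fraction of it.
- chill_plate: Fixed square chill plate: black base 140 x 140 mm with a bare aluminium top 120 x 120 mm. Origin at the centre of its underside on the bench; the top face is 30 mm above the origin.
There are look-alikes about, which are no part of the job. There is more than one size of the purple_vial; the job needs the smaller. Of the things that look like the chill_plate, take the one that is nearest to the robot's base at the start.

How it is judged (in metres and radians):
On the way:
1. the purple-capped vial is out of its well with the block down in the heater (distance of purple_vial from where it was at the start of the episode above 0.04 m and value of joint block below 0.003 m), for 0.1 s.
At the end, for the whole second after the job is handed in: The purple-capped vial stands at rest, upright within 10 degrees, on the chill plate with its centre within 30 mm of the plate's centre; the block is fully down (within 3 mm) in the heater and the white-capped vial is in its well, within 15 mm of where it was (horizontal distance between purple_vial and chill_plate below 0.03 m and z of purple_vial in the frame of chill_plate between 0.025 and 0.035 m and angle between purple_vial's own z axis and vertical below 0.17 rad and linear speed of purple_vial below 0.02 m/s and value of joint block below 0.003 m and distance of white_vial from where it was at the start of the episode below 0.015 m); the robot touches nothing.
It fails at once if the block is lifted more than 8 mm out of the heater (value of joint block above 0.008 m).
It fails at once if the white-capped vial is shifted more than 15 mm (distance of white_vial from where it was at the start of the episode above 0.015 m).
It fails at once if the purple-capped vial is dropped onto the chill plate (falls faster than 0.5 m/s out of the gripper) (horizontal distance between purple_vial and chill_plate below 0.1 m and linear speed of purple_vial above 0.5 m/s and contact force between purple_vial and the fingers below 0.3 N).
It also fails if it takes over 64 s, if anything falls off the work surface, if the arm or the gripper's body presses on something with over 40 N, if the wrist force passes 120 N, or if a joint passes its speed limit or range.

## Working session

There is one attempt and no reset: what is moved stays moved. The work goes in short steps, Python scripts to look and compute and a tool call to move; the robot and the scene stay as the last step left them, time stands still between calls to the robot, and variables do not carry over. Pictures are saved under pics/ and viewed, at most 10 in all, crops included, and the job is handed in when it is done.

Besides the shell and the picture viewer there is one more tool, called after "Request:" as a command line: name --argument value ..., lists and objects as JSON in quotes. carry_out: Moves the arm, as the interface text tells. Its arguments: {"type":"object","properties":{"deltas":{"type":"array"},"newtons":{"type":"number"}},"required":["deltas"]}

```bash
mkdir -p pics; cat > h.py <<'E'
import numpy as np, cv2
from cell import read_state, viewer, manip, models
from scipy.spatial.transform import Rotation as R
def shot(c,fn=None):
    im=viewer.camera(c)
    if fn: cv2.imwrite('pics/'+fn,cv2.cvtColor(np.asarray(im),cv2.COLOR_RGB2BGR))
    return im
E
python3 - <<'E'
from h import *
for c in ("scene","side","wrist"):
    print(c,viewer.camera_params(c))
a=shot("scene","scene0.png"); 
for l in ("purple_vial","white_vial","chill_plate","block"):
    for d in models.cut_out("scene",l): print(l,round(d["p"],2),d["box"],int(d["region"].sum()))
shot("side","side0.png")
for l in ("purple_vial","white_vial","chill_plate","block"):
    for d in models.cut_out("side",l): print("side",l,round(d["p"],2),d["box"],int(d["region"].sum()))
print(read_state())
E
```

```text
scene {'fovy': 50.482075649149195, 'cx': 315.11999953644, 'cy': 198.35706372855068, 'eye': array([1136.94946608, -195.44604526, 1203.07740105]), 'attitude': array([ 0.57499694, -0.01449689,  1.16184697])}
side {'fovy': 45.39609588609408, 'cx': 323.14897522643724, 'cy': 204.61667038938344, 'eye': array([  73.75950856, -999.83858009,  825.74803065]), 'attitude': array([ 1.00065263,  0.00288027, -0.35270538])}
wrist {'fovy': 68.42826588790025, 'cx': 327.32299982315783, 'cy': 199.33076069790053, 'T_tool_cam': array([[ 3.09024103e-05,  9.67932758e-01,  2.51209424e-01,
         7.34757346e+01],
       [ 9.99999617e-01,  1.89914240e-04, -8.54771326e-04,
         2.04000440e-01],
       [-8.75069414e-04,  2.51209354e-01, -9.67932381e-01,
        -1.78589536e+02],
       [ 0.00000000e+00,  0.00000000e+00,  0.00000000e+00,
         1.00000000e+00]])}
purple_vial 0.91 [143.2, 227.9, 163.7, 251.6] 363
purple_vial 0.46 [203.6, 257.8, 221.0, 276.0] 185
white_vial 0.56 [233.5, 256.2, 250.8, 273.2] 170
chill_plate 0.84 [315.7, 185.3, 372.3, 238.2] 1672
chill_plate 0.77 [400.0, 115.6, 452.1, 156.7] 1
[... 263 characters left out ...]
{'clock': 0.5, 'joints': array([-1.22258062e+00,  2.99894670e-01,  1.52101542e+00, -1.86431981e-05,
        1.32068444e+00, -6.66050473e-02]), 'qd': array([ 3.32679625e-04, -9.67588821e-04,  2.76674926e-04,  6.58728789e-04,
        2.42600331e-05, -9.03641177e-04]), 'effort': array([-4.42743749e-04, -5.31349611e+01, -3.52741349e+01,  7.08295195e-02,
        2.14437931e-02,  9.90454993e-06]), 'eef_pos': array([ 221.65032185, -503.34640088,  205.44197852]), 'eef_rot': array([-3.14158958e+00,  1.78985281e-05,  4.14825364e-01]), 'wrist_force': array([1.37157365, 0.14782807, 0.14803186]), 'moment': array([ 0.02781132, -0.07053824,  0.02945499]), 'finger_force': 0.0, 'finger_gap': 93.893177649147}
```

View pics/scene0.png

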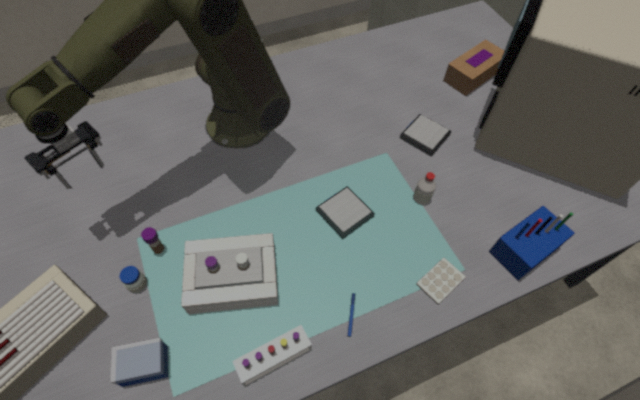

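View pics/side0.png

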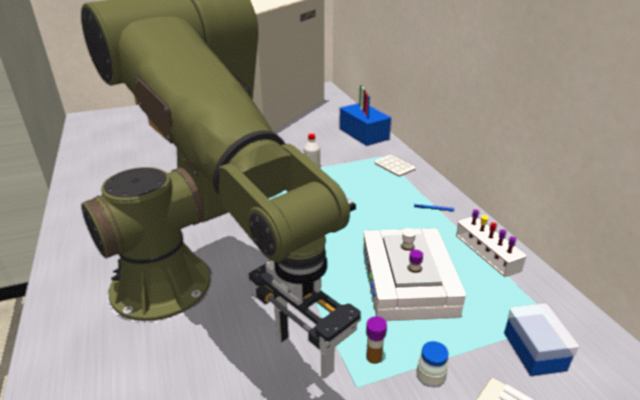

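The scene view shows the heater near (230,272), with the purple cap at (211,263) and the white cap at (242,260). There are two chill plates, at (345,211) and (427,133). The loose purple vial at (151,236) is the decoy. Next I'll triangulate.

```bash
cat >> h.py <<'E'
def ray(c,px,st=None):
    p=viewer.camera_params(c); f=200/np.tan(np.radians(p["fovy"]/2))
    d=np.array([(px[0]-p["cx"])/f,-(px[1]-p["cy"])/f,-1.])
    if c=="wrist":
        T=p["T_tool_cam"]; Rt=R.from_euler("xyz",st["eef_rot"]).as_matrix()
        return Rt@T[:3,3]+st["eef_pos"], Rt@T[:3,:3]@d
    return p["eye"], R.from_euler("xyz",p["attitude"]).as_matrix()@d
def atz(c,px,z,st=None):
    e,d=ray(c,px,st); return e+d*(z-e[2])/d[2]
def cen(d):
    y,x=np.nonzero(d["region"]); return x.mean()+.5,y.mean()+.5
E
python3 - <<'E'
from h import *
for n,px,z in [("purp",(211,262.5),125),("white",(242,260.5),125),("bigpurp",(150,234),100),("plateA",(345,211),28),("plateB",(426.5,133.5),28),("htr TL",(185,238),75),("htr TR",(273,235),75),("htr BR",(277,296),75),("htr BL",(184,306),75)]:
    q=atz("scene",px,z); print(n,q.round(),np.hypot(*q[:2]).round())
print("side",atz("side",(416,257),121).round(),atz("side",(408.5,235.5),121).round())
E
```

```text
purp [ 583. -250.  125.] 635.0
white [ 611. -170.  125.] 634.0
bigpurp [ 414. -390.  100.] 568.0
plateA [527. 193.  28.] 562.0
plateB [343. 614.  28.] 704.0
htr TL [ 451. -302.   75.] 543.0
htr TR [544. -58.  75.] 547.0
htr BR [ 726. -114.   75.] 735.0
htr BL [ 653. -355.   75.] 744.0
side [ 576. -256.  121.] [ 601. -175.  121.]
```

Request:
carry_out --deltas '[{"dp": [39,-8,-5],"roll": -4.5,"gripper": 1},{"dp": [78,-15,-10],"roll": -9,"gripper": 1},{"dp": [117,-23,-10],"roll": -13.5,"gripper": 1},{"dp": [156,-31,-10],"roll": -18,"gripper": 1},{"dp": [195,-38,-10],"roll": -22.5,"gripper": 1},{"dp": [234,-46,-10],"roll": -27,"gripper": 1},{"dp": [273,-54,-10],"roll": -31,"gripper": 1},{"dp": [312,-61,-10],"roll": -35,"gripper": 1},{"dp": [351,-69,-10],"roll": -39,"gripper": 1},{"dp": [390,-77,-10],"roll": -43,"gripper": 1},{"dp": [428,-84,-10],"roll": -47,"gripper": 1},{"dp": [428,-84,-10],"roll": -47,"gripper": 1}]' --newtons 50

```text
clock: 1.5
eef_pos: [583.3, -249.7, 214.7]
eef_rot: [-3.141, -0.001, 1.244]
wrist_force: [-0.7, -0.7, 0.2]
finger_gap: 94.4
finger_force: 0.0
```

```bash
python3 - <<'E'
from h import *
s=read_state(); im=shot("wrist","w1.png"); print(s["eef_pos"],s["eef_rot"],s["joints"].round(3),s["clock"])
for l in ("purple_vial","white_vial","block"):
    for d in models.cut_out("wrist",l): print(l,round(d["p"],2),np.round(d["box"]),d["region"].sum())
E
```

```text
[ 583.32608847 -249.7207915   214.68296435] [-3.14140169e+00 -1.02335819e-03  1.24416769e+00] [-4.630e-01  4.860e-01  1.243e+00  1.000e-03  1.413e+00 -1.360e-01] 1.5
purple_vial 0.97 [307. 180. 341. 221.] 1160
purple_vial 0.66 [210. 295. 255. 370.] 1444
white_vial 0.98 [301.  94. 338. 135.] 1175
block 0.96 [268.  59. 372. 242.] 16266
```

View pics/w1.png

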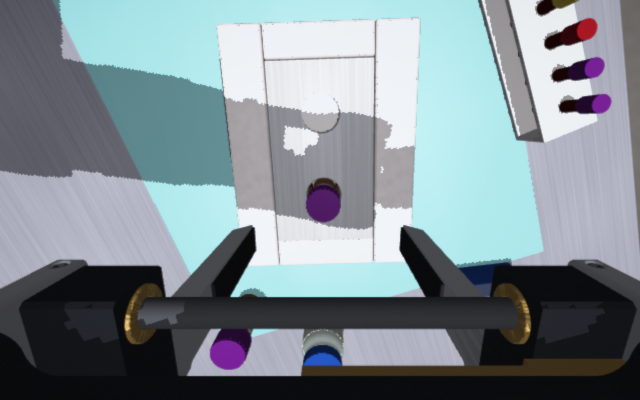

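The wrist view shows the purple cap top as a circle at about (323,203) and the white cap top at (320,113), with the block aligned with the picture's columns.

```bash
python3 - <<'E'
from h import *
s=read_state(); im=cv2.imread('pics/w1.png'); 
h=cv2.cvtColor(im,cv2.COLOR_BGR2HSV)
m=((h[...,0]>130)&(h[...,0]<165)&(h[...,1]>100)&(h[...,2]>60)).astype(np.uint8)*255
m[:150]=0;m[240:]=0;m[:,:280]=0;m[:,360:]=0
(c,r)=cv2.minEnclosingCircle(cv2.findNonZero(m)); print(c,r,cv2.boundingRect(m))
for px in (c,(323.5,203)):
    print(atz("wrist",px,131,s).round(1))
print("white",atz("wrist",(320.5,113),131,s).round(1))
for px in ((264,59),(376,57),(375,240),(278,241)): print(atz("wrist",px,85,s).round(1))
Rt=R.from_euler("xyz",s["eef_rot"]).as_matrix()
print("tool delta",Rt.T@(atz("wrist",c,131,s)-s["eef_pos"]))
E
```

```text
(322.8715515136719, 202.77064514160156) 18.495952606201172 (306, 185, 34, 37)
[ 576.2 -252.2  131. ]
[ 576.7 -252.6  131. ]
white [ 601.  -176.2  131. ]
[ 565.8 -109.4   85. ]
[ 668.4 -143.4   85. ]
[ 612.3 -324.1   85. ]
[ 508.7 -289.1   85. ]
tool delta [ 1.38623893 -3.32550469 84.38319631]
```

```bash
python3 - <<'E'
from h import *
s=read_state()
im=cv2.imread('pics/w1.png'); cv2.imwrite('pics/c1.png',cv2.resize(im[80:260,240:400],None,fx=3,fy=3,interpolation=0))
for n,obs in {"P":[("scene",(211,262.)),("side",(416,255.)),("wrist",(323,203.3))],"W":[("scene",(242,260.)),("side",(408.5,234.)),("wrist",(320.5,113))]}.items():
    A=0;b=0
    for c,px in obs:
        e,d=ray(c,px,s); d=d/np.linalg.norm(d); M=(np.eye(3)-np.outer(d,d))/(np.linalg.norm(e-[580,-250,125])**2)
        A=A+M;b=b+M@e
    q=np.linalg.solve(A,b); print(n,q.round(1),[np.round(np.linalg.norm(np.cross(q-ray(c,p,s)[0],ray(c,p,s)[1]))/np.linalg.norm(ray(c,p,s)[1]),1) for c,p in obs])
E
```

```text
P [ 575.8 -254.   124.7] [np.float64(6.7), np.float64(1.2), np.float64(0.4)]
W [ 601.2 -175.5  122. ] [np.float64(8.5), np.float64(3.3), np.float64(0.5)]
```

View pics/c1.png

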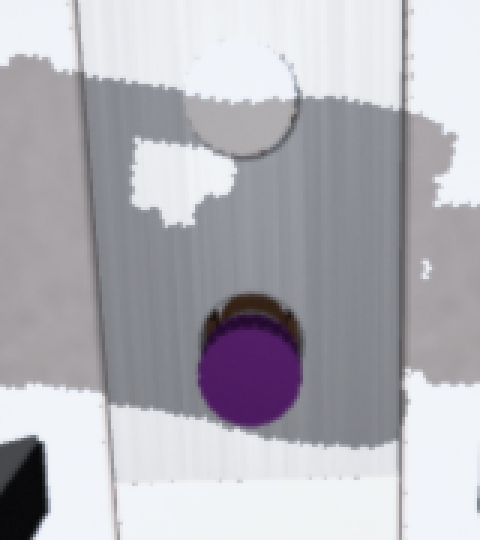

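The wrist measurement used a state read after the arm had settled, not the pose at picture time, so I'll take it again at rest.

```bash
python3 - <<'E'
from h import *
s=read_state(); shot("wrist","w2.png"); print(s["eef_pos"],s["eef_rot"],s["clock"],abs(s["qd"]).max())
im=cv2.imread('pics/w2.png'); h=cv2.cvtColor(im,cv2.COLOR_BGR2HSV)
m=((h[...,0]>130)&(h[...,0]<165)&(h[...,1]>100)&(h[...,2]>60)).astype(np.uint8)*255
m[:150]=0;m[240:]=0;m[:,:280]=0;m[:,360:]=0
x,y,w,hh=cv2.boundingRect(m); c=(x+w/2,y+hh-w/2); print(x,y,w,hh,c)
d=models.cut_out("wrist","white_vial")[0]; print(d["box"])
wc=((d["box"][0]+d["box"][2])/2,d["box"][1]+19)
P=atz("wrist",c,131,s);W=atz("wrist",wc,131,s); print(P,W,np.linalg.norm(P-W),np.degrees(np.arctan2(*(W-P)[1::-1])))
print(R.from_euler("xyz",s["eef_rot"]).as_matrix().T@(P-s["eef_pos"]))
E
```

```text
[ 578.91047889 -254.56134067  215.38248015] [-3.14131807e+00  1.45016027e-04  1.23386598e+00] 1.7 0.016233000234842303
309 179 34 36 (326.0, 198.0)
[303.0, 88.7, 340.1, 125.9]
[ 580.45321934 -248.81080057  131.        ] [ 603.27631626 -172.41884171  131.        ] 79.7284461863467 73.36579650215153
[ 5.9494635  -0.42191232 84.3817373 ]
```

Request:
carry_out --deltas '[{"dp": [3,0,20],"roll": 0,"gripper": 1},{"dp": [5,0,45],"roll": 0,"gripper": 1},{"dp": [5,0,70],"roll": 0,"gripper": 1},{"dp": [5,0,80],"roll": 0,"gripper": 1},{"dp": [5,0,80],"roll": 0,"gripper": 1},{"dp": [5,0,80],"roll": 0,"gripper": 1}]'

```text
clock: 2.3
eef_pos: [581.1, -249.9, 136.4]
eef_rot: [3.141, 0.0, 1.234]
wrist_force: [-0.5, 1.0, 0.1]
finger_gap: 94.1
finger_force: 0.0
```

```bash
python3 - <<'E'
from h import *
s=read_state(); shot("wrist","w3.png"); print(s["eef_pos"],s["eef_rot"],s["clock"],abs(s["qd"]).max())
im=cv2.imread('pics/w3.png'); h=cv2.cvtColor(im,cv2.COLOR_BGR2HSV)
m=((h[...,0]>130)&(h[...,0]<165)&(h[...,1]>100)&(h[...,2]>60)).astype(np.uint8)*255
m[:150]=0;m[290:]=0;m[:,:270]=0;m[:,370:]=0
x,y,w,hh=cv2.boundingRect(m); c=(x+w/2,y+hh-w/2*.96); print(x,y,w,hh,c)
P=atz("wrist",c,131,s); print(P)
print(R.from_euler("xyz",s["eef_rot"]).as_matrix().T@(P-s["eef_pos"]))
E
```

```text
[ 581.06877476 -249.90550484  136.39186161] [3.14103952e+00 8.49162003e-05 1.23413637e+00] 2.3 0.02138669048996731
301 205 47 52 (324.5, 234.44)
[ 580.3345132  -248.54679363  131.        ]
[ 1.04034215 -1.14485645  5.39114085]
```

View pics/w3.png

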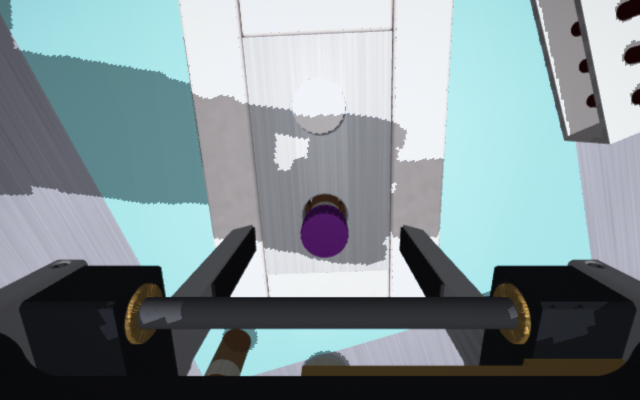

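The cap at (324,233) sits between the fingers (255 and 401), and the position matches the earlier fix to about 1 mm. Now I'll descend and close.

Request:
carry_out --deltas '[{"dp": [1,-1,15],"roll": 0,"gripper": 1},{"dp": [1,-1,29],"roll": 0,"gripper": 1},{"dp": [1,-1,34],"roll": 0,"gripper": 1},{"dp": [1,-1,34],"roll": 0,"gripper": 1},{"dp": [1,-1,34],"roll": 0,"gripper": -0.2},{"dp": [1,-1,34],"roll": 0,"gripper": -0.5},{"dp": [1,-1,34],"roll": 0,"gripper": -0.8},{"dp": [1,-1,34],"roll": 0,"gripper": -1},{"dp": [1,-1,34],"roll": 0,"gripper": -1},{"dp": [1,-1,34],"roll": 0,"gripper": -1},{"dp": [1,-1,34],"roll": 0,"gripper": -1},{"dp": [1,-1,34],"roll": 0,"gripper": -1}]' --newtons 45

```text
clock: 3.35
eef_pos: [580.5, -248.0, 101.5]
eef_rot: [-3.142, -0.0, 1.235]
wrist_force: [0.2, 0.4, -0.4]
finger_gap: 44.3
finger_force: 0.0
```

Request:
carry_out --deltas '[{"dp": [0,0,0],"roll": 0,"gripper": -1},{"dp": [0,0,0],"roll": 0,"gripper": -1},{"dp": [0,0,0],"roll": 0,"gripper": -1},{"dp": [0,0,0],"roll": 0,"gripper": -1},{"dp": [0,0,0],"roll": 0,"gripper": -1},{"dp": [0,0,0],"roll": 0,"gripper": -1}]'

```text
clock: 3.85
eef_pos: [580.3, -247.9, 101.5]
eef_rot: [-3.141, -0.0, 1.235]
wrist_force: [-4.8, 1.9, 3.2]
finger_gap: 31.0
finger_force: 45.0
```

Request:
carry_out --deltas '[{"dp": [0,0,0],"roll": 6,"gripper": -1},{"dp": [0,0,0],"roll": 12,"gripper": -1},{"dp": [0,0,-0.2],"roll": 18,"gripper": -1},{"dp": [0,0,-0.4],"roll": 24,"gripper": -1},{"dp": [0,0,-0.6],"roll": 30,"gripper": -1},{"dp": [0,0,-0.8],"roll": 36,"gripper": -1}]'

```text
clock: 4.35
eef_pos: [580.8, -248.1, 101.8]
eef_rot: [3.141, -0.0, 0.602]
wrist_force: [1.3, -0.9, -4.2]
finger_gap: 31.0
finger_force: 45.0
```

Request:
carry_out --deltas '[{"dp": [0,0,0],"roll": -6,"gripper": -1},{"dp": [0,0,0],"roll": -12,"gripper": -1},{"dp": [0,0,-0.2],"roll": -18,"gripper": -1},{"dp": [0,0,-0.4],"roll": -24,"gripper": -1},{"dp": [0,0,-0.6],"roll": -30,"gripper": -1},{"dp": [0,0,-0.8],"roll": -36,"gripper": -1},{"dp": [0,0,-1.0],"roll": -42,"gripper": -1},{"dp": [0,0,-1.2],"roll": -48,"gripper": -1},{"dp": [0,0,-1.4],"roll": -54,"gripper": -1},{"dp": [0,0,-1.6],"roll": -60,"gripper": -1},{"dp": [0,0,-1.8],"roll": -66,"gripper": -1},{"dp": [0,0,-2.0],"roll": -72,"gripper": -1}]'

```text
clock: 5.35
eef_pos: [579.6, -248.1, 103.2]
eef_rot: [-3.139, -0.001, 1.868]
wrist_force: [-6.8, -0.9, -2.4]
finger_gap: 31.0
finger_force: 45.0
```

```bash
python3 - <<'E'
from h import *
s=read_state(); print({k:np.round(v,3) for k,v in s.items()})
E
```

```text
{'clock': np.float64(5.35), 'joints': array([-4.620e-01,  5.720e-01,  1.379e+00, -1.000e-03,  1.193e+00,
       -7.590e-01]), 'qd': array([-1.000e-03, -2.000e-03, -2.000e-03, -3.000e-03,  8.000e-03,
       -1.248e+00]), 'effort': array([  2.544, -68.705, -37.112,   1.053,  -1.508,   2.388]), 'eef_pos': array([ 579.575, -248.131,  103.187]), 'eef_rot': array([-3.139e+00, -1.000e-03,  1.868e+00]), 'wrist_force': array([-6.826, -0.869, -2.445]), 'moment': array([-0.345,  1.369, -0.246]), 'finger_force': np.float64(44.999), 'finger_gap': np.float64(31.025)}
```

Request:
carry_out --deltas '[{"dp": [0,0,0],"roll": 6,"gripper": -1},{"dp": [0,0,0],"roll": 12,"gripper": -1},{"dp": [0,0,-0.2],"roll": 18,"gripper": -1},{"dp": [0,0,-0.5],"roll": 24,"gripper": -1},{"dp": [0,0,-0.8],"roll": 30,"gripper": -1},{"dp": [0,0,-1.1],"roll": 36,"gripper": -1},{"dp": [0,0,-1.4],"roll": 42,"gripper": -1},{"dp": [0,0,-1.7],"roll": 48,"gripper": -1},{"dp": [0,0,-2.0],"roll": 54,"gripper": -1},{"dp": [0,0,-2.2],"roll": 60,"gripper": -1},{"dp": [0,0,-2.4],"roll": 66,"gripper": -1},{"dp": [0,0,-2.5],"roll": 72,"gripper": -1}]'

```text
clock: 6.35
eef_pos: [580.5, -248.2, 105.7]
eef_rot: [3.142, 0.0, 0.602]
wrist_force: [0.5, -3.1, -6.3]
finger_gap: 31.4
finger_force: 45.0
```

Request:
carry_out --deltas '[{"dp": [0,0,0],"roll": -6,"gripper": -1},{"dp": [0,0,0],"roll": -12,"gripper": -1},{"dp": [0,0,-0.2],"roll": -18,"gripper": -1},{"dp": [0,0,-0.5],"roll": -24,"gripper": -1},{"dp": [0,0,-0.8],"roll": -30,"gripper": -1},{"dp": [0,0,-1.1],"roll": -36,"gripper": -1},{"dp": [0,0,-1.4],"roll": -42,"gripper": -1},{"dp": [0,0,-1.7],"roll": -48,"gripper": -1},{"dp": [0,0,-2.0],"roll": -54,"gripper": -1},{"dp": [0,0,-2.2],"roll": -60,"gripper": -1},{"dp": [0,0,-2.4],"roll": -66,"gripper": -1},{"dp": [0,0,-2.5],"roll": -72,"gripper": -1}]'

```text
clock: 7.35
eef_pos: [579.7, -247.9, 108.0]
eef_rot: [-3.139, -0.002, 1.868]
wrist_force: [-4.7, -1.1, -3.3]
finger_gap: 31.1
finger_force: 45.0
```

```bash
python3 - <<'E'
from h import *
s=read_state(); print(s["wrist_force"],s["eef_pos"])
cv2.imwrite('pics/s1.png',cv2.resize(cv2.cvtColor(np.asarray(viewer.camera("side")),cv2.COLOR_RGB2BGR)[200:340,330:490],None,fx=4,fy=4))
E
```

```text
[-4.65065442 -1.14486757 -3.29709607] [ 579.67455638 -247.93812719  108.01401909]
```

View pics/s1.png

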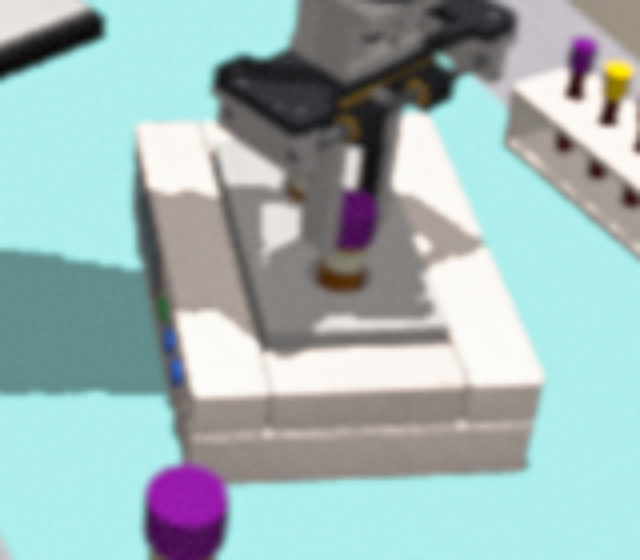

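The block looks seated and the pull stays under about 6 N. Keep twisting.

Request:
carry_out --deltas '[{"dp": [0,0,0],"roll": 6,"gripper": -1},{"dp": [0,0,0],"roll": 12,"gripper": -1},{"dp": [0,0,-0.2],"roll": 18,"gripper": -1},{"dp": [0,0,-0.5],"roll": 24,"gripper": -1},{"dp": [0,0,-0.8],"roll": 30,"gripper": -1},{"dp": [0,0,-1.1],"roll": 36,"gripper": -1},{"dp": [0,0,-1.4],"roll": 42,"gripper": -1},{"dp": [0,0,-1.7],"roll": 48,"gripper": -1},{"dp": [0,0,-2.0],"roll": 54,"gripper": -1},{"dp": [0,0,-2.2],"roll": 60,"gripper": -1},{"dp": [0,0,-2.4],"roll": 66,"gripper": -1},{"dp": [0,0,-2.5],"roll": 72,"gripper": -1}]'

```text
clock: 8.4
eef_pos: [580.6, -248.2, 110.8]
eef_rot: [3.141, 0.0, 0.601]
wrist_force: [0.4, -2.5, -5.7]
finger_gap: 30.9
finger_force: 45.0
```

Request:
carry_out --deltas '[{"dp": [0,0,0],"roll": -6,"gripper": -1},{"dp": [0,0,0],"roll": -12,"gripper": -1},{"dp": [0,0,-0.2],"roll": -18,"gripper": -1},{"dp": [0,0,-0.5],"roll": -24,"gripper": -1},{"dp": [0,0,-0.8],"roll": -30,"gripper": -1},{"dp": [0,0,-1.1],"roll": -36,"gripper": -1},{"dp": [0,0,-1.4],"roll": -42,"gripper": -1},{"dp": [0,0,-1.7],"roll": -48,"gripper": -1},{"dp": [0,0,-2.0],"roll": -54,"gripper": -1},{"dp": [0,0,-2.2],"roll": -60,"gripper": -1},{"dp": [0,0,-2.4],"roll": -66,"gripper": -1},{"dp": [0,0,-2.5],"roll": -72,"gripper": -1}]'

```text
clock: 9.4
eef_pos: [579.7, -247.9, 113.2]
eef_rot: [-3.139, -0.001, 1.867]
wrist_force: [-4.8, 0.2, -3.6]
finger_gap: 31.3
finger_force: 45.0
```

Request:
carry_out --deltas '[{"dp": [0,0,0],"roll": 6,"gripper": -1},{"dp": [0,0,0],"roll": 12,"gripper": -1},{"dp": [0,0,-0.2],"roll": 18,"gripper": -1},{"dp": [0,0,-0.5],"roll": 24,"gripper": -1},{"dp": [0,0,-0.8],"roll": 30,"gripper": -1},{"dp": [0,0,-1.1],"roll": 36,"gripper": -1},{"dp": [0,0,-1.4],"roll": 42,"gripper": -1},{"dp": [0,0,-1.7],"roll": 48,"gripper": -1},{"dp": [0,0,-2.0],"roll": 54,"gripper": -1},{"dp": [0,0,-2.2],"roll": 60,"gripper": -1},{"dp": [0,0,-2.4],"roll": 66,"gripper": -1},{"dp": [0,0,-2.5],"roll": 72,"gripper": -1}]'

```text
clock: 10.4
eef_pos: [580.7, -248.2, 115.9]
eef_rot: [3.141, 0.0, 0.601]
wrist_force: [1.3, -2.4, -5.7]
finger_gap: 31.2
finger_force: 45.0
```

Request:
carry_out --deltas '[{"dp": [0,0,0],"roll": -6,"gripper": -1},{"dp": [0,0,0],"roll": -12,"gripper": -1},{"dp": [0,0,-0.2],"roll": -18,"gripper": -1},{"dp": [0,0,-0.5],"roll": -24,"gripper": -1},{"dp": [0,0,-0.8],"roll": -30,"gripper": -1},{"dp": [0,0,-1.1],"roll": -36,"gripper": -1},{"dp": [0,0,-1.4],"roll": -42,"gripper": -1},{"dp": [0,0,-1.7],"roll": -48,"gripper": -1},{"dp": [0,0,-2.0],"roll": -54,"gripper": -1},{"dp": [0,0,-2.2],"roll": -60,"gripper": -1},{"dp": [0,0,-2.4],"roll": -66,"gripper": -1},{"dp": [0,0,-2.5],"roll": -72,"gripper": -1}]'

```text
clock: 11.4
eef_pos: [579.7, -247.9, 118.2]
eef_rot: [-3.139, -0.002, 1.867]
wrist_force: [-5.4, -0.4, -2.8]
finger_gap: 31.3
finger_force: 45.0
```

Request:
carry_out --deltas '[{"dp": [0,0,0],"roll": 6,"gripper": -1},{"dp": [0,0,0],"roll": 12,"gripper": -1},{"dp": [0,0,-0.2],"roll": 18,"gripper": -1},{"dp": [0,0,-0.5],"roll": 24,"gripper": -1},{"dp": [0,0,-0.8],"roll": 30,"gripper": -1},{"dp": [0,0,-1.1],"roll": 36,"gripper": -1},{"dp": [0,0,-1.4],"roll": 42,"gripper": -1},{"dp": [0,0,-1.7],"roll": 48,"gripper": -1},{"dp": [0,0,-2.0],"roll": 54,"gripper": -1},{"dp": [0,0,-2.2],"roll": 60,"gripper": -1},{"dp": [0,0,-2.4],"roll": 66,"gripper": -1},{"dp": [0,0,-2.5],"roll": 72,"gripper": -1}]'

```text
clock: 12.4
eef_pos: [580.9, -248.1, 121.7]
eef_rot: [3.141, -0.001, 0.6]
wrist_force: [-0.1, -0.2, 0.4]
finger_gap: 31.3
finger_force: 45.0
```

Request:
carry_out --deltas '[{"dp": [0,0,0],"roll": -6,"gripper": -1},{"dp": [0,0,0],"roll": -12,"gripper": -1},{"dp": [0,0,-0.2],"roll": -18,"gripper": -1},{"dp": [0,0,-0.5],"roll": -24,"gripper": -1},{"dp": [0,0,-0.8],"roll": -30,"gripper": -1},{"dp": [0,0,-1.1],"roll": -36,"gripper": -1},{"dp": [0,0,-1.4],"roll": -42,"gripper": -1},{"dp": [0,0,-1.7],"roll": -48,"gripper": -1},{"dp": [0,0,-2.0],"roll": -54,"gripper": -1},{"dp": [0,0,-2.2],"roll": -60,"gripper": -1},{"dp": [0,0,-2.4],"roll": -66,"gripper": -1},{"dp": [0,0,-2.5],"roll": -72,"gripper": -1}]'

```text
clock: 13.4
eef_pos: [580.9, -248.1, 124.3]
eef_rot: [3.141, 0.001, 1.867]
wrist_force: [-0.3, -0.1, -1.1]
finger_gap: 31.2
finger_force: 45.0
```

Request:
carry_out --deltas '[{"dp": [0,0,0],"roll": 6,"gripper": -1},{"dp": [0,0,0],"roll": 12,"gripper": -1},{"dp": [0,0,-0.2],"roll": 18,"gripper": -1},{"dp": [0,0,-0.5],"roll": 24,"gripper": -1},{"dp": [0,0,-0.8],"roll": 30,"gripper": -1},{"dp": [0,0,-1.1],"roll": 36,"gripper": -1}]'

```text
clock: 13.9
eef_pos: [580.9, -248.1, 125.3]
eef_rot: [3.14, 0.0, 1.229]
wrist_force: [0.8, 1.1, -0.4]
finger_gap: 31.0
finger_force: 45.0
```

It's free: the forces are near zero. Now lift straight out.

Request:
carry_out --deltas '[{"dp": [0,0,-2],"roll": 0,"gripper": -1},{"dp": [0,0,-6],"roll": 0,"gripper": -1},{"dp": [0,0,-12],"roll": 0,"gripper": -1},{"dp": [0,0,-20],"roll": 0,"gripper": -1},{"dp": [0,0,-32],"roll": 0,"gripper": -1},{"dp": [0,0,-47],"roll": 0,"gripper": -1},{"dp": [0,0,-62],"roll": 0,"gripper": -1},{"dp": [0,0,-75],"roll": 0,"gripper": -1},{"dp": [0,0,-85],"roll": 0,"gripper": -1},{"dp": [0,0,-90],"roll": 0,"gripper": -1},{"dp": [0,0,-90],"roll": 0,"gripper": -1},{"dp": [0,0,-90],"roll": 0,"gripper": -1}]'

```text
clock: 14.9
eef_pos: [580.4, -248.0, 215.1]
eef_rot: [-3.141, -0.0, 1.235]
wrist_force: [-0.2, 1.7, -0.3]
finger_gap: 31.1
finger_force: 45.0
```

```bash
python3 - <<'E'
from h import *
s=read_state()
shot("scene","scene2.png")
for d in models.cut_out("scene","chill_plate"): print(d["p"],d["box"],cen(d),atz("scene",cen(d),28).round(1))
# fit aluminium top by bright blob
Rt=R.from_euler("xyz",s["eef_rot"]).as_matrix()
print(s["eef_pos"],s["eef_rot"],s["joints"].round(2))
for g in ([470,180,215],[527,193,215]): print(g,Rt.T@(np.array(g)-s["eef_pos"]))
E
```

```text
0.79 [398.6, 112.4, 452.0, 156.0] (np.float64(425.6266825019794), np.float64(134.94813935075217)) [348.2 607.4  28. ]
0.67 [314.4, 184.2, 375.2, 238.8] (np.float64(345.1709601873536), np.float64(212.76932084309132)) [533.7 190.5  28. ]
[ 580.42903858 -247.95102409  215.13129105] [-3.14133235e+00 -3.67569612e-05  1.23535350e+00] [-0.46  0.48  1.25  0.    1.41 -0.13]
[470, 180, 215] [ 3.67747167e+02 -2.45150252e+02  2.08622512e-01]
[527, 193, 215] [ 3.98786286e+02 -1.95606605e+02  1.96866885e-01]
```

Request:
carry_out --deltas '[{"dp": [12,-7,0],"roll": 0,"gripper": -1},{"dp": [37,-23,0],"roll": 0,"gripper": -1},{"dp": [68,-42,0],"roll": 0,"gripper": -1},{"dp": [99,-61,0],"roll": 0,"gripper": -1},{"dp": [130,-80,0],"roll": 0,"gripper": -1},{"dp": [161,-99,0],"roll": 0,"gripper": -1},{"dp": [192,-118,0],"roll": 0,"gripper": -1},{"dp": [223,-137,0],"roll": 0,"gripper": -1},{"dp": [254,-156,0],"roll": 0,"gripper": -1},{"dp": [282,-173,0],"roll": 0,"gripper": -1},{"dp": [302,-185,0],"roll": 0,"gripper": -1},{"dp": [310,-190,0],"roll": 0,"gripper": -1}]'

```text
clock: 16.0
eef_pos: [502.3, 109.8, 214.9]
eef_rot: [-3.141, 0.0, 1.238]
wrist_force: [0.9, 0.2, -0.8]
finger_gap: 31.0
finger_force: 45.0
```

Request:
carry_out --deltas '[{"dp": [0,0,0],"roll": 0,"gripper": -1},{"dp": [0,0,0],"roll": 0,"gripper": -1},{"dp": [0,0,0],"roll": 0,"gripper": -1}]'

```text
clock: 16.25
eef_pos: [503.5, 106.2, 215.1]
eef_rot: [-3.141, 0.0, 1.234]
wrist_force: [-0.1, -0.3, -0.0]
finger_gap: 30.9
finger_force: 45.0
```

```bash
python3 - <<'E'
from h import *
s=read_state(); shot("wrist","w4.png"); print(s["eef_pos"],s["eef_rot"],s["clock"],abs(s["qd"]).max())
for d in models.cut_out("wrist","chill_plate"):
    c=cen(d); r=d["region"].astype(np.uint8); k=max(cv2.findContours(r,0,2)[0],key=cv2.contourArea)
    rc=cv2.minAreaRect(k); print(d["p"],d["box"],c,rc,atz("wrist",c,30,s).round(1),atz("wrist",rc[0],30,s).round(1))
    for p in cv2.boxPoints(rc): print(p,atz("wrist",p,25,s).round(1))
E
```

```text
[503.48721545 106.17119907 215.07854929] [-3.14128372e+00  4.22946753e-04  1.23418378e+00] 16.25 0.006873659945681052
0.78 [233.8, 20.7, 393.3, 188.2] (np.float64(315.36948675377175), np.float64(105.16505450083015)) ((315.13134765625, 104.01451110839844), (122.13987731933594, 120.82228088378906), 55.124671936035156) [521.7 198.5  30. ] [521.9 199.8  30. ]
[230.65082  88.45549] [433.7 249.5  25. ]
[329.7732    19.370197] [567.9 279.4  25. ]
[399.61188 119.57353] [612.2 149.5  25. ]
[300.4895  188.65883] [468.9 109.   25. ]
```

View pics/w4.png

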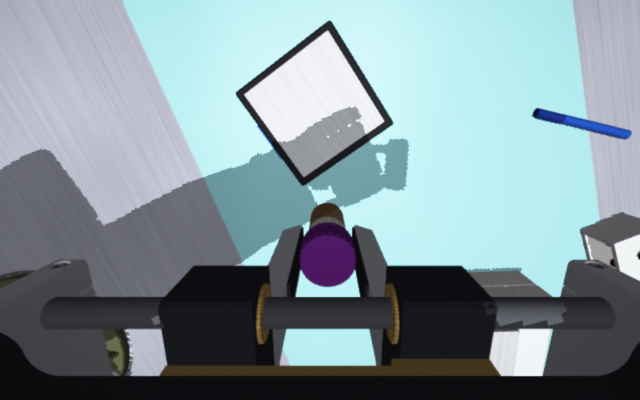

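The plate's corners are at (237,94), (331,21), (392,124) and (303,185), which puts its centre at about (316,109), or world (522,194). The remaining tool shift is about (89,-11).

Request:
carry_out --deltas '[{"dp": [12,-2,0],"roll": 0,"gripper": -1},{"dp": [35,-5,0],"roll": 0,"gripper": -1},{"dp": [60,-8,5],"roll": 0,"gripper": -1},{"dp": [80,-10,15],"roll": 0,"gripper": -1},{"dp": [89,-11,30],"roll": 0,"gripper": -1},{"dp": [89,-11,50],"roll": 0,"gripper": -1},{"dp": [89,-11,70],"roll": 0,"gripper": -1},{"dp": [89,-11,90],"roll": 0,"gripper": -1},{"dp": [89,-11,105],"roll": 0,"gripper": -1},{"dp": [89,-11,115],"roll": 0,"gripper": -1},{"dp": [89,-11,120],"roll": 0,"gripper": -1},{"dp": [89,-11,120],"roll": 0,"gripper": -1}]'

```text
clock: 17.35
eef_pos: [522.0, 195.0, 94.6]
eef_rot: [-3.141, 0.001, 1.235]
wrist_force: [0.4, -0.1, -0.6]
finger_gap: 31.3
finger_force: 45.0
```

```bash
python3 - <<'E'
from h import *
s=read_state(); print(s["eef_pos"],s["wrist_force"])
a=cv2.cvtColor(np.asarray(viewer.camera("scene")),cv2.COLOR_RGB2BGR)[150:290,180:400]
cv2.imwrite('pics/s2.png',cv2.resize(a,None,fx=3.5,fy=3.5))
E
```

```text
[522.04992106 194.96821361  94.61221186] [ 0.40757447 -0.0815115  -0.63760544]
```

View pics/s2.png

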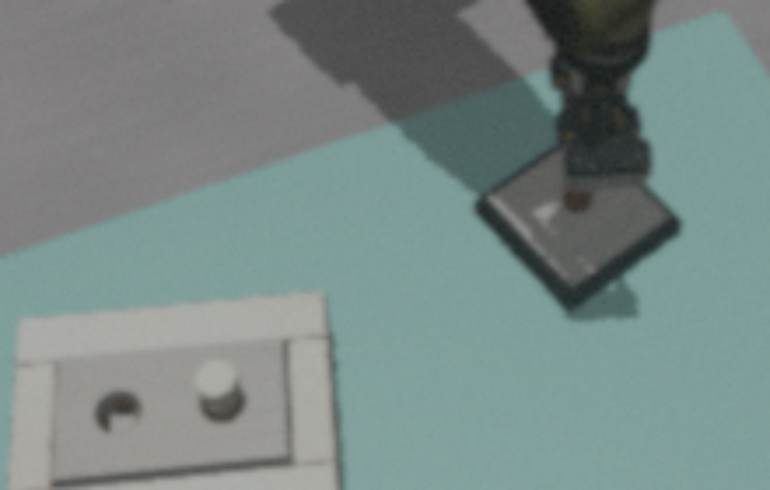

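The block is down with the purple well empty, the white vial is in place, and the vial's underside at crop (578,205) is over the middle of the plate. Now I'll lower slowly to contact, which should come at TCP z ≈ 79.

Request:
carry_out --deltas '[{"dp": [0,0,3],"roll": 0,"gripper": -1},{"dp": [0,0,7],"roll": 0,"gripper": -1},{"dp": [0,0,10],"roll": 0,"gripper": -1},{"dp": [0,0,12],"roll": 0,"gripper": -1},{"dp": [0,0,13],"roll": 0,"gripper": -1},{"dp": [0,0,13.5],"roll": 0,"gripper": -1},{"dp": [0,0,14],"roll": 0,"gripper": -1},{"dp": [0,0,14.5],"roll": 0,"gripper": -1},{"dp": [0,0,14.5],"roll": 0,"gripper": -1}]'

```text
clock: 18.15
eef_pos: [522.2, 195.0, 80.9]
eef_rot: [3.142, -0.0, 1.235]
wrist_force: [0.8, -0.0, -1.3]
finger_gap: 31.3
finger_force: 45.0
```

Request:
carry_out --deltas '[{"dp": [0,0,0.4],"roll": 0,"gripper": -1},{"dp": [0,0,0.8],"roll": 0,"gripper": -1},{"dp": [0,0,1.2],"roll": 0,"gripper": -1},{"dp": [0,0,1.2],"roll": 0,"gripper": -1}]'

```text
clock: 18.48
eef_pos: [522.4, 195.1, 80.4]
eef_rot: [3.141, -0.001, 1.235]
wrist_force: [-1.7, -0.3, 7.0]
finger_gap: 31.0
finger_force: 45.0
```

Request:
carry_out --deltas '[{"dp": [0,0,0.3],"roll": 0,"gripper": -1},{"dp": [0,0,0.6],"roll": 0,"gripper": -1},{"dp": [0,0,0.6],"roll": 0,"gripper": -1}]'

```text
clock: 18.73
eef_pos: [522.5, 195.3, 80.4]
eef_rot: [3.141, -0.001, 1.235]
wrist_force: [-4.6, 0.2, 13.1]
finger_gap: 30.7
finger_force: 45.0
```

Contact. I'll ease off the press, then open slowly.

Request:
carry_out --deltas '[{"dp": [0,0,-0.8],"roll": 0,"gripper": -1},{"dp": [0,0,-1.3],"roll": 0,"gripper": -1},{"dp": [0,0,-1.3],"roll": 0,"gripper": -1},{"dp": [0,0,-1.3],"roll": 0,"gripper": -0.3},{"dp": [0,0,-1.3],"roll": 0,"gripper": -0.2},{"dp": [0,0,-1.3],"roll": 0,"gripper": 0},{"dp": [0,0,-1.3],"roll": 0,"gripper": 0.2},{"dp": [0,0,-1.3],"roll": 0,"gripper": 0.4},{"dp": [0,0,-1.3],"roll": 0,"gripper": 0.5},{"dp": [0,0,-1.3],"roll": 0,"gripper": 0.5},{"dp": [0,0,-1.3],"roll": 0,"gripper": 0.5}]'

```text
clock: 19.65
eef_pos: [522.2, 194.9, 80.3]
eef_rot: [3.142, 0.0, 1.235]
wrist_force: [-0.1, -0.2, 1.0]
finger_gap: 70.0
finger_force: 0.0
```

Request:
carry_out --deltas '[{"dp": [0,0,-3],"roll": 0,"gripper": 0.5},{"dp": [0,0,-10],"roll": 0,"gripper": 0.5},{"dp": [0,0,-20],"roll": 0,"gripper": 0.5},{"dp": [0,0,-35],"roll": 0,"gripper": 0.5},{"dp": [0,0,-55],"roll": 0,"gripper": 0.5},{"dp": [0,0,-75],"roll": 0,"gripper": 0.5},{"dp": [-20,0,-95],"roll": 0,"gripper": 0.5},{"dp": [-50,0,-110],"roll": 0,"gripper": 0.5},{"dp": [-80,0,-120],"roll": 0,"gripper": 0.5},{"dp": [-100,0,-120],"roll": 0,"gripper": 0.5},{"dp": [-100,0,-120],"roll": 0,"gripper": 0.5},{"dp": [-100,0,-120],"roll": 0,"gripper": 0.5}]'

```text
clock: 20.65
eef_pos: [489.4, 100.0, 201.6]
eef_rot: [3.14, -0.001, 1.234]
wrist_force: [-0.0, 0.5, -0.5]
finger_gap: 70.5
finger_force: 0.0
```

```bash
python3 - <<'E'
from h import *
s=read_state(); a=shot("wrist","w5.png"); print(s["eef_pos"],s["clock"],s["finger_gap"])
for d in models.cut_out("wrist","purple_vial"): print(d["p"],d["box"])
E
```

```text
[489.38856632 100.01063298 201.61892049] 20.65 70.54261040538321
0.66 [309.1, 73.2, 344.7, 111.3]
```

View pics/w5.png

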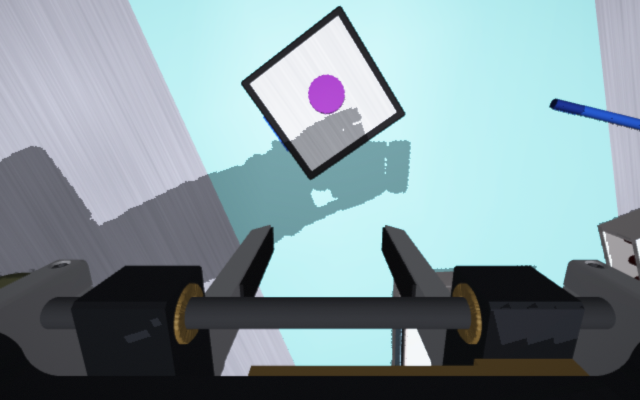

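The vial stands upright: its cap is at (326,94) and the plate centre is near (325,98). The gripper is clear, so I'm handing in.

```bash
python3 -c "
from cell import manip
print(manip.sign_off())"
```

```text
the job is handed in; nothing more can be done
None
```

I twisted the purple-capped vial free and set it upright near the middle of the nearer chill plate. The block looked fully down, the white-capped vial was in its well, and I handed the job in at about 21 s; no verdict came back.

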